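Check the mincer's bearing bush with a plug gauge

ROBOT

A 6-joint arm with a two-finger parallel gripper is mounted at the origin on the work surface. World frame = base frame: x ahead of the robot, y to its left, z up, the work surface at z = 0. Lengths are in mm, angles in rad, forces in N, time in s.
With the tool pointing down it reaches from about 350 to 975 mm from the base axis. Payload 7.1 kg.
Tool frame: the origin (TCP) lies between the finger pads; the fingertips stand 22 mm ahead of it and the grasp point (between the pads) lies 3 mm ahead of it; x points along the fingers, z is the direction in which the jaws open and shut, and the axes are right-handed (so a half turn about x gives the same grasp; the last joint's range is limited). The gripper opens to 88 mm and grips with 3 to 60 N. Pads are 20 mm wide; open, the fingers measure 115 mm over their backs; the gripper's body (75 mm by 178 mm) begins 61 mm behind the grasp point.
Start: joints at [1.212, 0.423, 1.63, -0, 1.089, -0.019], TCP at [208.28, 589.258, 244.675] pointing down, gripper open.
Joint ranges: [-3, 3], [-0.9, 2.11], [0.09, 2.58], [-1.31, 4.45], [0.11, 2.69], [-2.54, 2.54]. Speed limits (rad/s): [2.39, 2.39, 3.01, 3.14, 3.14, 3.14].

INTERFACE

Orientations are given as a rotation vector (axis times angle).
In Python, from workcell import ctrl gives the robot as it stands.
- The arm moves only by the shell command python3 -m creep 'ROWS'. ROWS is JSON, one flat list of numbers, 7 for each row, row after row: the opening, from 0 (shut) to 1 (fully open), then the shift along the tool's x, y, z as a fraction of full scale, then the turn, a rotation vector about the tool's x, y, z as a fraction of full scale. In form: [hand, dx, dy, dz, wx, wy, wz, hand, dx, dy, dz, wx, wy, wz, ...]. A call has 1 to 8 rows; each row is the pose to reach, as a shift and turn from the pose commanded when the call began, along the tool's axes at that moment; what a row does not reach only later rows make up. Full scale, the value 1, is 1000 mm for a shift and 30 degrees for a turn. A row lasts 1/8 s, in which the tool goes at most 62.5 mm and 10.7 degrees, less where a joint would pass 70% of its speed; a pose out of reach is approached as far as the arm can. A call with a number of a shift or a turn outside -1 to 1 is refused whole. A call with a gripper value outside its range is refused whole. The fingers move at their own pace and stop on an object; the grip force is fixed at half the most. Time passes only in rows, so rows that repeat a pose let the fingers close. It gives the time, the measured TCP pose, the force and the opening at its end, in the units of the state.
- ctrl.get_obs(): the state, without advancing time (a new reading comes with each control period).
- ctrl.get_image(name): name is "scene" or "top"; returns a dict with "frame" (384x512x3 uint8, red, green, blue), "intrinsics" (3x3 intrinsics, pixels), "position" and "orientation" of the camera in the world. Camera axes: x right, y down, z forward; pixel columns grow to the right and rows downward; lengths in mm; the calibration is good to about 2 mm. A picture is of the moment at which its call begins. There is no depth.
- ctrl.close_job(): hands the job in, once; it reports no verdict.
The state is a dict: "t": time; "qpos": joint angles; "qvel": joint speeds; "joint_torque": joint torques, N m; "ee_pos": TCP position; "orientation": TCP orientation; "ft_force": force on the tool from outside, world axes, zero at the start; "moment": the same for the moment, N m; "width": finger opening in mm.
Only numpy, scipy, OpenCV 4.12 (cv2) and the standard library are available. Lean on these libraries where they do the work, as an engineer would, in place of code of your own. Each camera call takes 0.05 s, during which the arm holds its last target.

TASK

The hand mincer has been stripped after making dumpling filling and the bronze bearing bush in its rear hub has to be checked for wear. Take the double-ended plug gauge from its wooden rest, slide the long go end into the bush until the handle's shoulder is home against the bush, draw it out, then turn the gauge round and press the short no-go end squarely and centrally against the mouth of the bush with a light, steady push of about 6 N for a full second to confirm that it is refused. Work gently (never push the gauge at the bush harder than 25 N), lay the gauge back in its rest either way round, let go, and leave the other parts on the table where they are.

Things in the scene. Friction and masses are not known exactly. Their poses are not given: they have to be found in the camera images.
- gauge_mid (a point): centre of the plug gauge, half-way along its handle and on its axis. The gauge is loose, 154 mm long over all, 0.22 to 0.38 kg: a hexagonal aluminium handle 100 mm long and 26 mm across flats, with a plain steel plug on the same axis at each end. In the rest the gauge lies level, 50 mm above the table, with two of the handle's flats upright, so that it is gripped across 26 mm from above. Its x axis runs along the gauge towards the go end; z is up while it lies in the rest
- gauge_go (a point): centre of the end face of the go plug: the longer, thinner plug, 19 mm in diameter and 36 mm long, its edge hardly broken, so that it finds the bore by feel only when it is within about 0.5 to 1 mm of the axis; this point is 86 mm from gauge_mid along +x of the gauge. Where it meets the handle, the handle's flat end is the shoulder
- gauge_nogo (a point): centre of the end face of the no-go plug: the shorter, thicker plug, 22 mm in diameter and 18 mm long, square-edged; this point is 68 mm from gauge_mid along -x of the gauge
- bush: bronze bearing bush fixed in the mincer's rear hub: level bore 20 mm in diameter, 32 mm long, flange 36 mm in diameter, its axis 150 mm above the table. The origin is the centre of the mouth of the bore, level with the flange's face; the x axis points into the bore, so the bush opens towards -x; z is up. The bush cannot move
- bush_mouth (a point): the same point as the origin of the bush: the centre of the mouth of its bore, with the same axes
- mincer: white hand mincer, fixed to the table by its suction foot (disc of 120 mm). Origin under the foot's centre; its x axis points the same way as the bush's, and the mouth of the bush is 75 mm from the origin towards -x. Barrel 74 mm in diameter, level along x, from 40 mm behind the mouth of the bush; a feed neck stands up from it, centred 87 mm behind the mouth of the bush, 72 mm wide at its rim and 246 mm high above the table
- rest_seat (a point): wooden gauge rest, fixed: a board 160 x 70 mm, 12 mm thick, with two V-notched saddles (12 mm thick, 74 mm apart) that hold the gauge's handle by its two lower flats, one near each end of the handle, leaving 62 mm free between them. This point is where gauge_mid lies when the gauge is in the rest, 50 mm above the table; x runs along the board and the gauge's axis. The notches are 45 mm wide at the top, 2 to 3 mm below the gauge's axis, and guide the handle to the middle
- ring_nut: bystander: white ring nut of the mincer, 84 mm in diameter with two lugs, 18 mm high, loose; origin under its centre
- worm: bystander: steel worm (auger) of the mincer lying on the table, 150 mm long, 42 mm thick, loose; origin on the table under it
- crank: bystander: steel crank arm of the mincer lying flat, 130 mm long along its x, with a wooden grip standing up to 82 mm at its +x end, loose; origin under its middle
- cutter: bystander: white plastic dough cutter ring, 80 mm in diameter and 35 mm high, loose; origin under its centre
There are look-alikes about, which are no part of the job. Of the things that look like the part that bears gauge_mid, the larger one is meant. What is shaped like the part that bears rest_seat but pink is not meant.

How it is judged (in metres and radians):
On the way, in this order (a step that is already met when the one before it is completed fails the run):
1. the go end is fully in the bush: shoulder within 2 mm of its face, on its axis (x of gauge_go in the frame of bush_mouth above 0.034 m and y of gauge_go in the frame of bush_mouth between -0.0025 and 0.0025 m and z of gauge_go in the frame of bush_mouth between -0.0025 and 0.0025 m), for 0.2 s.
2. the no-go end is pressed on the mouth of the bush with 4 to 8.5 N, square within 4 degrees and central within 2.5 mm, and is refused, for half a second (contact force between gauge and bush between 4 and 8.5 N and x of gauge_nogo in the frame of bush_mouth between -0.003 and 0.003 m and y of gauge_nogo in the frame of bush_mouth between -0.0025 and 0.0025 m and z of gauge_nogo in the frame of bush_mouth between -0.0025 and 0.0025 m and angle between the x axis of gauge_mid and the x axis of bush_mouth, either way round below 0.07 rad), for 0.5 s.
At the end, for the whole second after the job is handed in: The gauge lies at rest in both saddles of its wooden rest, either way round: its centre within 12 mm of the seat, at the seat's height within 3 mm, along the rest within 0.08 rad, released (horizontal distance between gauge_mid and rest_seat below 0.012 m and z of gauge_mid in the frame of rest_seat between -0.003 and 0.003 m and angle between the x axis of gauge_mid and the x axis of rest_seat, either way round below 0.08 rad and linear speed of gauge below 0.02 m/s); the robot touches nothing.
It fails at once if the gauge is pushed against the bush or the mincer with more than 25 N (contact force between gauge and bush above 25 N or contact force between gauge and mincer above 25 N).
It fails at once if one of the other loose parts is moved more than 15 mm (distance of any of ring_nut, worm, crank, cutter from where it was at the start of the episode above 0.015 m).
It also fails if it takes over 72 s, if anything falls off the work surface, if the arm or the gripper's body presses on something with over 40 N, if the wrist force passes 120 N, or if a joint passes its speed limit or range.

## Working session

There is one attempt and no reset: what is moved stays moved. The work goes in short steps, Python scripts to look and compute and a shell command to move; the robot and the scene stay as the last step left them, time stands still between calls to the robot, and variables do not carry over. Pictures are saved under pics/ and viewed, and the job is handed in when it is done.

```bash
ls; mkdir -p pics; python3 - <<'E'
from workcell import ctrl
import cv2
o=ctrl.get_obs(); print(o)
for n in ("scene","top"):
    d=ctrl.get_image(n); print(n,d["intrinsics"],d["position"],d["orientation"])
    cv2.imwrite(f"pics/{n}0.png",cv2.cvtColor(d["frame"],cv2.COLOR_RGB2BGR))
E
```

```text
pics
{'t': 0.0, 'qpos': array([ 1.21197420e+00,  4.23810886e-01,  1.63067735e+00, -1.50633241e-06,
        1.08857331e+00, -1.89900878e-02]), 'qvel': array([-0.0002193 , -0.00082315,  0.0006405 , -0.00181916, -0.00031221,
        0.00134788]), 'joint_torque': array([-1.03906132e-03, -5.44620931e+01, -2.73670328e+01,  6.43334398e-02,
        2.26944638e-02, -1.34191923e-04]), 'ee_pos': array([208.12206653, 588.79079314, 243.92533323]), 'orientation': array([-0.95617502,  1.35226576,  0.95480762]), 'ft_force': array([ 0.97882709,  0.44240128, -0.54221039]), 'moment': array([ 0.06758257, -0.05603542, -0.00783702]), 'width': 87.90220672817084}
scene [[355.92530419   0.         248.56155902]
 [  0.         355.92530419 189.23273815]
 [  0.           0.           1.        ]] [1009.89380705  194.31821817  869.89583288] [-1.68885675 -2.11241784  0.62379092]
top [[432.28291326   0.         253.465564  ]
 [  0.         432.28291326 188.48564745]
 [  0.           0.           1.        ]] [ 425.11508498   81.26046569 1398.58592554] [-2.17591759  2.22145175 -0.0535173 ]
```

View pics/scene0.png

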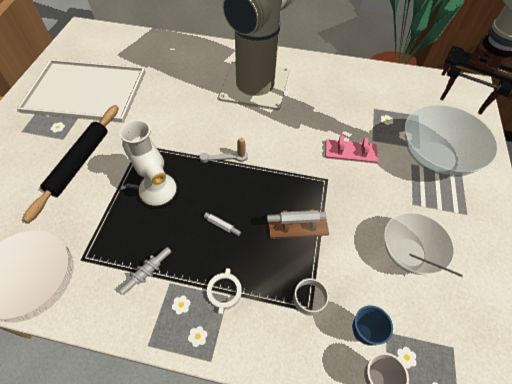

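View pics/top0.png

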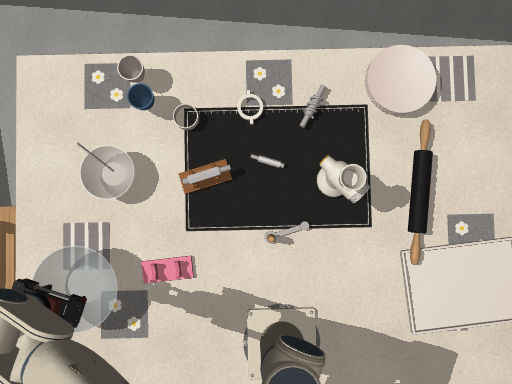

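The real gauge lies in the wooden rest, at top (206,174) and scene (296,217). A smaller gauge look-alike lies loose at top (267,161), and the pink rest at top (168,270) is not meant. I'll enlarge both to confirm.

```bash
cat > h.py <<'E'
import numpy as np, cv2
from scipy.spatial.transform import Rotation as R
from workcell import ctrl
def img(n): return ctrl.get_image(n)
def crop(d,x0,y0,x1,y1,s,f):
    c=cv2.cvtColor(d["frame"],cv2.COLOR_RGB2BGR)[y0:y1,x0:x1]
    c=cv2.resize(c,None,fx=s,fy=s,interpolation=cv2.INTER_CUBIC)
    for x in range((x0+9)//10*10,x1,10):
        cv2.line(c,(int((x-x0+.5)*s),0),(int((x-x0+.5)*s),6),(0,255,0),1); cv2.putText(c,str(x),(int((x-x0)*s),16),0,.35,(0,255,0),1)
    for y in range((y0+9)//10*10,y1,10):
        cv2.line(c,(0,int((y-y0+.5)*s)),(6,int((y-y0+.5)*s)),(0,255,0),1); cv2.putText(c,str(y),(8,int((y-y0+.5)*s)+4),0,.35,(0,255,0),1)
    cv2.imwrite("pics/"+f,c)
def proj(d,p):
    p=np.atleast_2d(p); q=R.from_rotvec(d["orientation"]).inv().apply(p-d["position"]); q=q@d["intrinsics"].T
    return q[:,:2]/q[:,2:]
def atz(d,uv,z):
    uv=np.atleast_2d(uv).astype(float); v=np.c_[uv,np.ones(len(uv))]@np.linalg.inv(d["intrinsics"]).T
    v=R.from_rotvec(d["orientation"]).apply(v); c=d["position"]
    return c+v*((z-c[2])/v[:,2])[:,None]
E
python3 - <<'E'
from h import *
d=img("top"); crop(d,170,145,250,205,10,"t_g.png"); crop(d,300,140,380,210,10,"t_m.png")
d=img("scene"); crop(d,255,195,335,245,10,"s_g.png"); crop(d,110,110,190,210,6,"s_m.png")
E
```

```text
(no output)
```

View pics/t_g.png

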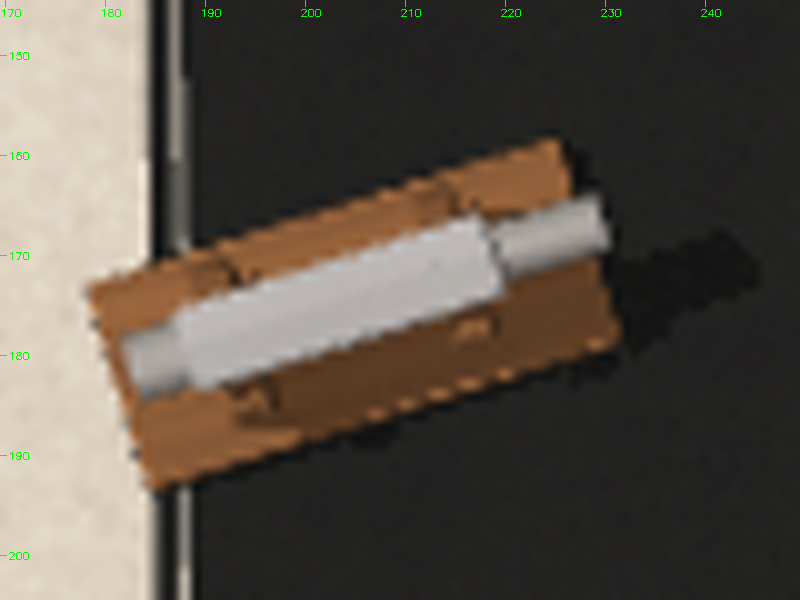

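View pics/t_m.png

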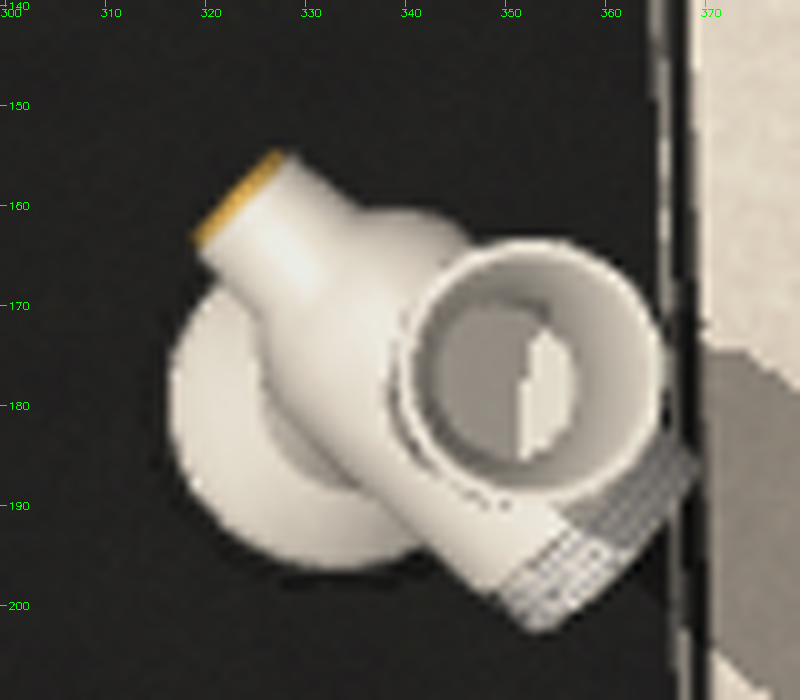

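View pics/s_g.png

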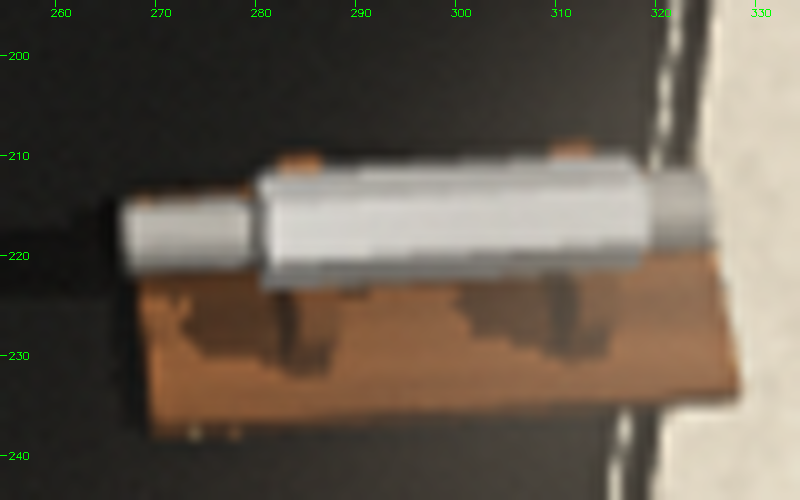

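View pics/s_m.png

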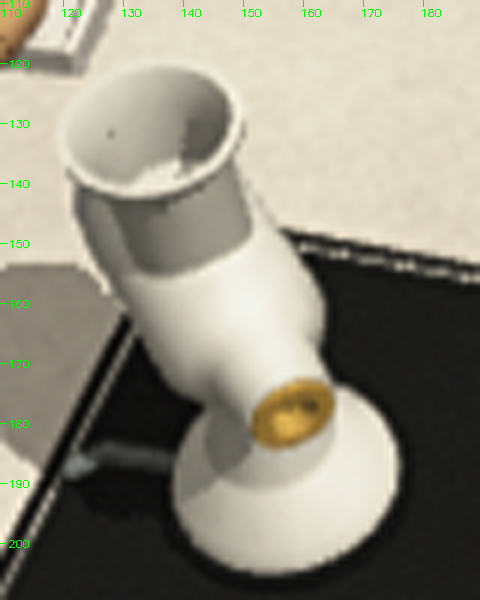

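```bash
cat > fit.py <<'E'
from h import *
from scipy.optimize import least_squares
T=img("top");S=img("scene")
def pose(a,pts):
    c,s=np.cos(a[2]),np.sin(a[2]); p=np.array(pts,float)
    return np.c_[a[0]+c*p[:,0]-s*p[:,1],a[1]+s*p[:,0]+c*p[:,1],p[:,2]]
def fit(x0,obs):
    f=lambda a:np.concatenate([(proj(T if c=="T" else S,pose(a,[p]))-uv).ravel() for c,p,uv in obs])
    r=least_squares(f,x0); return r.x,r.fun.reshape(-1,2)
if __name__=="__main__":
    print(atz(T,[(206,174),(229.9,166.6)],50),atz(T,[(322.8,158.9)],150))
    go=[("T",(86,0,50),(229.9,166.6)),("T",(-68,0,50),(182.9,181.6)),("S",(86,0,50),(267.1,218.5)),("S",(-68,0,50),(325.6,215.7))]
    g0=atz(T,[(206,174)],50)[0]
    for k in ("TS","T","S"):
        a,r=fit([g0[0],g0[1],-1.3],[o for o in go if o[0] in k]); print(k,a,r.round(2).tolist())
    m=[("T",(0,0,150),(322.8,158.9)),("S",(0,0,150),(158.3,178.3)),("T",(87,0,246),(353.25,176.05)),("S",(87,0,246),(135,131.3)),("T",(75,0,4),(334.8,183))]
    g0=atz(T,[(322.8,158.9)],150)[0]
    for k in ("TS","T","S"):
        a,r=fit([g0[0],g0[1],-2.3],[o for o in m if o[0] in k]); print(k,a,r.round(2).tolist())
E
python3 fit.py
```

```text
[[536.45123555 225.35603423  50.        ]
 [558.13159025 150.20925129  50.        ]] [[ 565.13291802 -124.78086749  150.        ]]
TS [536.03123341 233.32404034  -1.28749157] [[-0.18, -0.61], [-0.25, -0.92], [0.14, -0.62], [-0.19, -0.88]]
T [533.56144592 232.66972101  -1.28120971] [[-0.01, 0.0], [0.01, -0.0]]
S [538.31226367 233.70295215  -1.29317976] [[0.1, -0.01], [-0.11, 0.02]]
TS [ 564.9298304  -126.24533734   -2.34010649] [[0.51, 0.06], [0.29, -0.24], [-0.09, 0.84], [-0.81, -2.15], [-1.74, -3.13]]
T [ 562.6312886  -126.85471468   -2.32792299] [[0.74, 0.84], [0.43, 1.4], [-1.34, -2.63]]
S [ 568.31571774 -124.48831171   -2.34636932] [[0.48, 0.99], [-0.46, -1.07]]
```

```bash
cat > edge.py <<'E'
from fit import *
def edges(d,p0,p1,n=30,half=4,ch=None):
    """subpixel max gradient points along line p0-p1 (pixel coords)"""
    g=d["frame"].astype(np.float32); g=g.mean(2) if ch is None else g[...,ch]
    g=cv2.GaussianBlur(g,(0,0),.7)
    p0,p1=np.array(p0,float),np.array(p1,float); t=(p1-p0)/np.linalg.norm(p1-p0); nn=np.array([-t[1],t[0]])
    s=np.arange(-half,half+.01,.1); out=[]
    for k in np.linspace(0,1,n):
        q=p0+k*(p1-p0)+s[:,None]*nn
        v=cv2.remap(g,q[:,:1].astype(np.float32),q[:,1:].astype(np.float32),cv2.INTER_CUBIC).ravel()
        out.append(q[np.argmax(np.abs(np.gradient(v)))])
    out=np.array(out,np.float32)
    l=cv2.fitLine(out,cv2.DIST_HUBER,0,.01,.01).ravel()
    res=(out-l[2:])@np.array([-l[1],l[0]])
    return l,res.std()
def yaw(d,l,z):
    p=atz(d,[l[2:]-15*l[:2],l[2:]+15*l[:2]],z); v=p[1]-p[0]; return np.arctan2(v[1],v[0])
E
cat > r.py <<'E'
from edge import *
c=lambda x,y:(300+x/10-.5,140+y/10-.5)
for nm,a,b in [("hubL",c(215,265),c(255,305)),("hubU",c(300,165),c(345,200)),("barL",c(340,465),c(480,592)),("flange",c(272,152),c(198,234)),("flback",c(283,160),c(206,247))]:
    l,r=edges(T,a,b,half=2); print(nm,l,r,yaw(T,l,150))
c=lambda x,y:(170+x/10-.5,145+y/10-.5)
for nm,a,b in [("hU",c(190,302),c(470,218)),("hL",c(210,383),c(490,298)),("boardU",c(110,283),c(550,142)),("boardL",c(160,485),c(610,348))]:
    l,r=edges(T,a,b,half=2); print(nm,l,r,yaw(T,l,50))
E
python3 r.py
```

```text
hubL [  0.8259242    0.56378114 323.39108    167.99512   ] 0.8351279 -2.194240464695109
hubU [  0.80149883   0.59799635 331.37726    157.39674   ] 0.2859762 -2.23746061497938
barL [  0.70738083   0.70683265 341.3063     192.63289   ] 1.1537429 -2.3814489079207557
flange [  0.6870718  -0.7265895 323.25565   158.97942  ] 0.6211292 -0.780077324126357
flback [  0.70171964  -0.7124532  323.41632    158.52167   ] 0.6090693 -0.8002579658716183
hU [  0.9536958   -0.30077296 202.99713    170.40306   ] 0.20688958 -1.2844919157447907
hL [  0.95537776  -0.29538685 205.05829    178.65224   ] 0.23168482 -1.290468865495923
boardU [  0.9565824  -0.291462  206.94186   163.94855  ] 0.36895818 -1.294118878310977
boardL [  0.9549999   -0.29660606 212.18965    184.87448   ] 0.19926189 -1.2894726353815227
```

```bash
cat > go.py <<'E'
from h import *
def state(v=True):
    o=ctrl.get_obs(); M=R.from_rotvec(o["orientation"]); m=M.as_matrix()
    if v:
        print("t %.2f"%o["t"],"pos",o["ee_pos"].round(2),"yawY %.4f"%np.arctan2(m[1,1],m[0,1]),"xax",m[:,0].round(4),"yz %.4f"%m[2,1],"F",o["ft_force"].round(2),"M",o["moment"].round(2),"w %.2f"%o["width"],"q6 %.3f q5 %.3f"%(o["qpos"][5],o["qpos"][4]))
    return o,M
def togo(pos,yaw):
    """target TCP pos, tool down with tool y at heading yaw (tool x = -z world)"""
    o,M=state()
    x=np.array([0,0,-1.]); y=np.array([np.cos(yaw),np.sin(yaw),0]); D=R.from_matrix(np.c_[x,y,np.cross(x,y)])
    print("shift",(M.inv().apply(np.array(pos)-o["ee_pos"])/1000).round(4),"turn",(np.degrees((M.inv()*D).as_rotvec())/30).round(4))
E
python3 - <<'E'
from go import *
state()
for y in (-1.287,-1.287+np.pi): togo((536,233,200),y)
E
```

```text
t 0.40 pos [208.25 589.19 244.54] yawY 2.8017 xax [-1.e-04 -2.e-04 -1.e+00] yz 0.0000 F [-0.1   0.02  0.25] M [ 0.02 -0.08 -0.01] w 87.56 q6 -0.019 q5 1.089
t 0.40 pos [208.25 589.19 244.54] yawY 2.8017 xax [-1.e-04 -2.e-04 -1.e+00] yz 0.0000 F [-0.1   0.02  0.25] M [ 0.02 -0.08 -0.01] w 87.56 q6 -0.019 q5 1.089
shift [ 0.0446 -0.4277 -0.2265] turn [-4.1911e+00 -2.0000e-04 -6.0000e-04]
t 0.40 pos [208.25 589.19 244.54] yawY 2.8017 xax [-1.e-04 -2.e-04 -1.e+00] yz 0.0000 F [-0.1   0.02  0.25] M [ 0.02 -0.08 -0.01] w 87.56 q6 -0.019 q5 1.089
shift [ 0.0446 -0.4277 -0.2265] turn [ 1.8089e+00 -5.0000e-04  2.0000e-04]
```

```bash
cat > q6.py <<'E'
import numpy as np
from scipy.spatial.transform import Rotation as R
q1s=1.212;
def qs(pos,yaw,lean,A):
    x=np.array([0,0,-1.]); y=np.array([np.cos(yaw),np.sin(yaw),0]); D=np.c_[x,y,np.cross(x,y)]
    D=R.from_rotvec(y*lean).as_matrix()@D
    # tool frame columns -> ZYZ frame: Z'=tool x ; at q6=0 down, tool y heading = q1+pi/2 -> Y'=tool y, X' = Y'xZ' 
    Z=D[:,0];Y=D[:,1];X=np.cross(Y,Z); M=np.c_[X,Y,Z]
    q1=np.arctan2(pos[1],pos[0])
    N=R.from_euler('Y',-A)*R.from_euler('Z',-q1)*R.from_matrix(M)
    return N.as_euler('ZYZ')
for A in (1.8,2.05,2.3):
  for lean in np.radians([-30,-20,-10,0,10,20,30]):
    print(A,round(np.degrees(lean)),qs((612,-78),-2.345,lean,A).round(3),qs((600,-90),-2.345+np.pi,-lean,A).round(3))
E
python3 q6.py
```

```text
1.8 -30 [ 0.312  1.764 -2.5  ] [0.303 1.77  0.621]
1.8 -20 [ 0.208  1.623 -2.513] [0.202 1.627 0.608]
1.8 -10 [ 0.105  1.482 -2.511] [0.102 1.484 0.609]
1.8 0 [ 0.     1.342 -2.494] [0.    1.342 0.625]
1.8 10 [-0.112  1.204 -2.461] [-0.109  1.202  0.658]
1.8 20 [-0.237  1.071 -2.408] [-0.231  1.066  0.709]
1.8 30 [-0.381  0.946 -2.332] [-0.371  0.938  0.785]
2.05 -30 [ 0.307  1.525 -2.576] [0.297 1.531 0.547]
2.05 -20 [ 0.212  1.378 -2.565] [0.205 1.382 0.557]
2.05 -10 [ 0.111  1.233 -2.538] [0.108 1.235 0.582]
2.05 0 [ 0.     1.092 -2.494] [0.    1.092 0.625]
2.05 10 [-0.129  0.956 -2.427] [-0.125  0.953  0.691]
2.05 20 [-0.283  0.829 -2.33 ] [-0.276  0.824  0.786]
2.05 30 [-0.476  0.718 -2.191] [-0.466  0.709  0.924]
2.3 -30 [ 0.32   1.287 -2.654] [0.309 1.293 0.471]
2.3 -20 [ 0.23   1.134 -2.622] [0.222 1.138 0.502]
2.3 -10 [ 0.126  0.985 -2.571] [0.122 0.987 0.551]
2.3 0 [ 0.     0.842 -2.494] [0.    0.842 0.625]
2.3 10 [-0.162  0.708 -2.378] [-0.157  0.706  0.738]
2.3 20 [-0.378  0.593 -2.205] [-0.37   0.587  0.909]
2.3 30 [-0.671  0.507 -1.955] [-0.662  0.496  1.159]
```

```bash
python3 -m creep '[1,0,-0.06,-0.03,0.3,0,0, 1,0,-0.12,-0.06,0.6,0,0, 1,0,-0.18,-0.09,0.9,0,0, 1,0,-0.24,-0.12,0.9,0,0, 1,0,-0.3,-0.15,0.9,0,0, 1,0,-0.36,-0.18,0.9,0,0, 1,0,-0.42,-0.22,0.9,0,0, 1,0,-0.4277,-0.2265,0.9,0,0]'; python3 -c "
from go import *
togo((536,233,140),-1.287+np.pi)"
```

```text
t: 1.4
ee_pos: [537.5, 231.1, 244.8]
orientation: [-0.593, 1.488, 0.593]
ft_force: [0.3, 0.6, -0.1]
width: 87.8
t 1.40 pos [537.53 231.06 244.84] yawY 2.3293 xax [ 6.e-04  1.e-04 -1.e+00] yz -0.0003 F [ 0.32  0.59 -0.11] M [-0.01 -0.02 -0.04] w 87.82 q6 -0.373 q5 1.056
shift [0.1048 0.0025 0.0002] turn [9.067e-01 1.000e-03 4.000e-04]
```

```bash
python3 -m creep '[1,0.03,0.001,0,0.35,0,0, 1,0.07,0.002,0,0.7,0,0, 1,0.105,0.002,0,0.907,0,0, 1,0.105,0.002,0,0.907,0,0, 1,0.105,0.002,0,0.907,0,0]'; python3 -c "
from go import *
togo((536,233,53),-1.287+np.pi)
d=img('top');crop(d,165,130,255,205,8,'t1.png')
d=img('scene');crop(d,245,150,345,245,8,'s1.png')"
```

```text
t: 2.02
ee_pos: [535.4, 234.9, 140.8]
orientation: [-0.225, 1.558, 0.226]
ft_force: [0.6, -0.3, 0.1]
width: 87.6
t 2.02 pos [535.38 234.94 140.78] yawY 1.8578 xax [ 1.2e-03  5.0e-04 -1.0e+00] yz 0.0002 F [ 0.58 -0.28  0.1 ] M [-0.05  0.05 -0.05] w 87.63 q6 0.106 q5 0.850
shift [ 0.0878 -0.0021 -0.0001] turn [ 0.0062  0.0026 -0.0003]
```

View pics/t1.png

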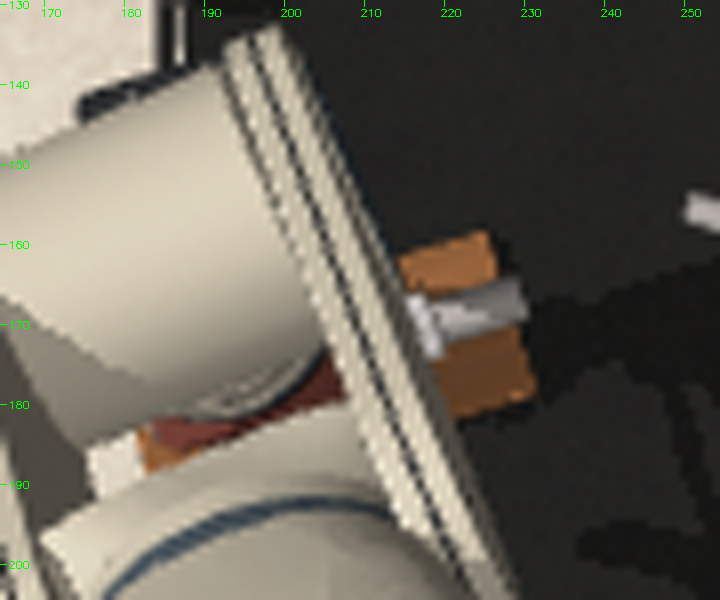

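View pics/s1.png

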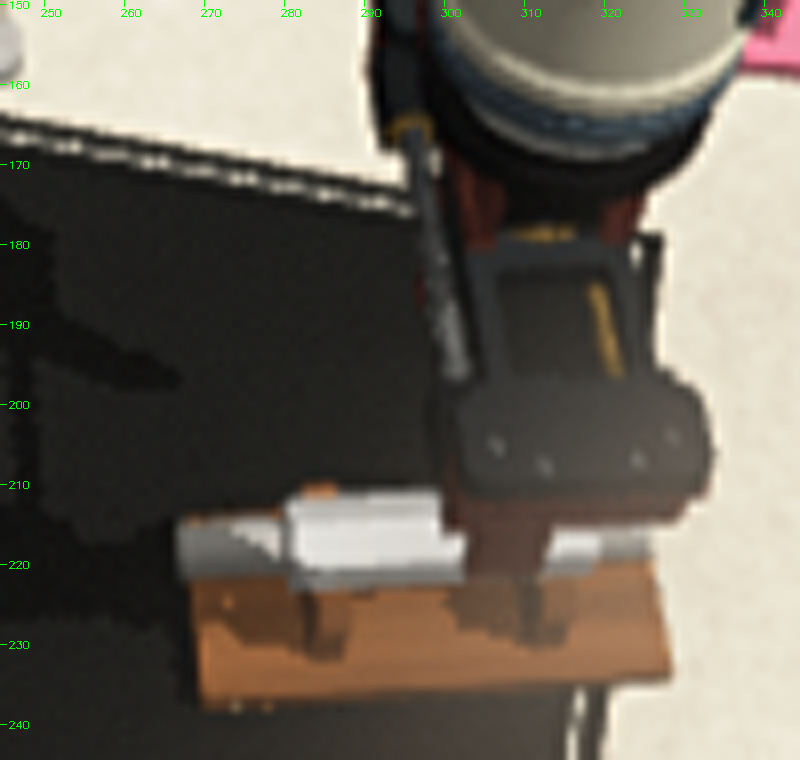

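```bash
python3 -m creep '[1,0.03,-0.001,0,0.006,0.003,0, 1,0.06,-0.002,0,0.006,0.003,0, 1,0.085,-0.002,0,0.006,0.003,0, 1,0.086,-0.002,0,0.006,0.003,0]'; python3 -c "
from go import *
togo((536,233,53),-1.287+np.pi)
d=img('scene');crop(d,245,150,345,245,8,'s2.png')
print(proj(d,[(536,233,50)]))"
```

```text
t: 2.62
ee_pos: [534.9, 232.6, 53.4]
orientation: [-0.222, 1.562, 0.221]
ft_force: [0.1, -0.2, 0.2]
width: 87.9
t 2.62 pos [534.88 232.61  53.43] yawY 1.8533 xax [-2.7e-03 -9.0e-04 -1.0e+00] yz -0.0001 F [ 0.08 -0.19  0.18] M [-0.05  0.03 -0.02] w 87.92 q6 0.107 q5 0.692
shift [0.0004 0.0001 0.0012] turn [-0.0024 -0.0054  0.0003]
[[299.70549413 216.13335657]]
```

View pics/s2.png

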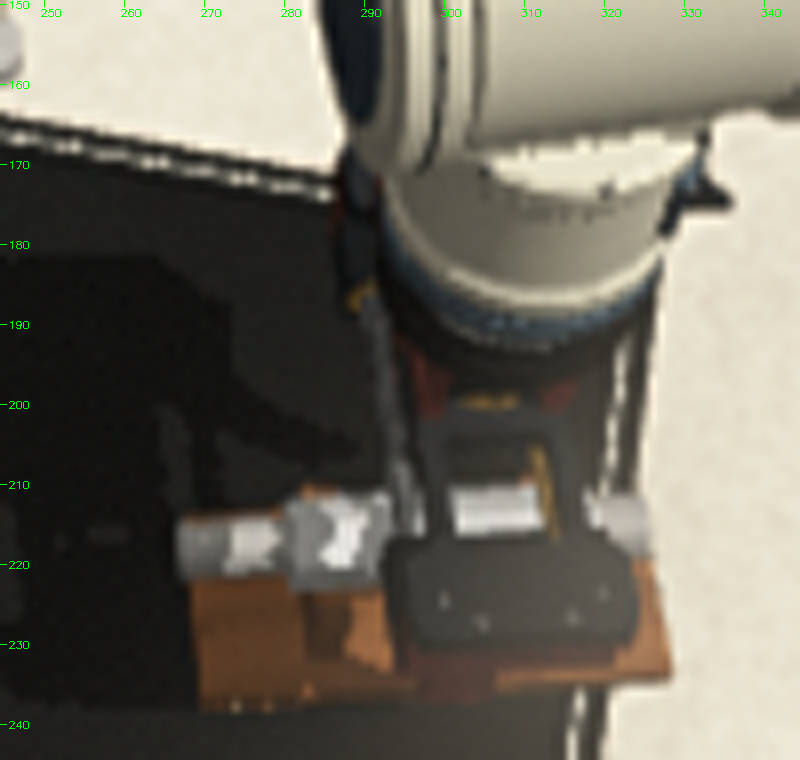

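```bash
python3 -m creep '[0,0,0,0,0,0,0, 0,0,0,0,0,0,0, 0,0,0,0,0,0,0, 0,0,0,0,0,0,0, 0,0,0,0,0,0,0, 0,0,0,0,0,0,0]'; python3 -c "
from go import *
state()"
```

```text
t: 3.42
ee_pos: [535.2, 232.7, 53.6]
orientation: [-0.221, 1.561, 0.221]
ft_force: [-0.2, -0.7, -0.3]
width: 31.5
t 3.42 pos [535.18 232.66  53.63] yawY 1.8525 xax [-1.6e-03 -5.0e-04 -1.0e+00] yz -0.0000 F [-0.19 -0.74 -0.34] M [-0.03  0.08 -0.  ] w 31.50 q6 0.108 q5 0.691
```

```bash
python3 -m creep '[0,0,0,0,0,0,0, 0,0,0,0,0,0,0, 0,0,0,0,0,0,0]'; python3 -c "
from go import *
state()"
```

```text
t: 3.8
ee_pos: [535.5, 232.8, 53.7]
orientation: [-0.221, 1.56, 0.221]
ft_force: [1.8, 0.6, -1.1]
width: 25.7
t 3.80 pos [535.51 232.81  53.68] yawY 1.8526 xax [-9.e-04 -2.e-04 -1.e+00] yz 0.0000 F [ 1.79  0.63 -1.07] M [ 0.08 -0.29  0.04] w 25.72 q6 0.108 q5 0.691
```

```bash
python3 -m creep '[0,-0.02,0,0,0,0,0, 0,-0.06,0,0,0,0,0, 0,-0.1,0,0,0,0,0, 0,-0.12,0,0,0,0,0, 0,-0.12,0,0,0,0,0]'; python3 -c "
from go import *
togo((642.6,-46.6,173.7),0.797)
"
```

```text
t: 4.42
ee_pos: [536.1, 233.0, 176.2]
orientation: [-0.22, 1.558, 0.222]
ft_force: [0.6, 0.2, -2.2]
width: 25.8
t 4.42 pos [536.07 233.03 176.17] yawY 1.8524 xax [ 0.0018  0.001  -1.    ] yz 0.0005 F [ 0.59  0.18 -2.17] M [-0.05  0.03 -0.  ] w 25.83 q6 0.108 q5 0.918
shift [ 0.0024 -0.2982  0.0246] turn [ 2.0157  0.003  -0.0028]
```

```bash
python3 -m creep '[0,0,-0.04,0.003,0.3,0,0, 0,0,-0.09,0.008,0.6,0,0, 0,0,-0.14,0.012,0.9,0,0, 0,0,-0.19,0.016,1,0,0, 0,0,-0.24,0.02,1,0,0, 0,0,-0.28,0.024,1,0,0, 0,0,-0.298,0.0246,1,0,0]'; python3 -c "
from go import *
togo((642.6,-46.6,153.7),0.797)
"
```

```text
t: 5.3
ee_pos: [641.5, -48.6, 172.4]
orientation: [0.191, 1.566, -0.192]
ft_force: [-0.5, 0.2, -2.9]
width: 25.9
t 5.30 pos [641.46 -48.59 172.43] yawY 1.3269 xax [-3.6e-03 -3.0e-04 -1.0e+00] yz -0.0012 F [-0.49  0.16 -2.88] M [-0.01  0.07  0.01] w 25.87 q6 0.151 q5 0.977
shift [0.0187 0.0022 0.0007] turn [ 1.012  -0.0057  0.0039]
```

```bash
python3 -m creep '[0,0,0.001,0,0.3,0,0, 0,0.01,0.002,0.001,0.6,0,0, 0,0.018,0.002,0.001,0.9,0,0, 0,0.019,0.002,0.001,1,-0.005,0.003, 0,0.019,0.002,0.001,1,-0.005,0.003, 0,0.019,0.002,0.001,1,-0.005,0.003]'; python3 -c "
from go import *
togo((642.6,-46.6,153.7),0.797)
d=img('top');crop(d,275,110,375,185,8,'t3.png')
d=img('scene');crop(d,120,140,220,220,8,'s3.png')
"
```

```text
t: 6.05
ee_pos: [642.9, -44.5, 154.4]
orientation: [0.597, 1.486, -0.597]
ft_force: [-0.1, -0.4, -1.9]
width: 25.8
t 6.05 pos [642.95 -44.52 154.43] yawY 0.8068 xax [ 8.e-04 -1.e-04 -1.e+00] yz 0.0005 F [-0.15 -0.41 -1.86] M [-0.03  0.12 -0.05] w 25.75 q6 0.676 q5 0.940
shift [ 0.0007 -0.0017  0.0012] turn [ 0.0188  0.0013 -0.0009]
```

View pics/t3.png

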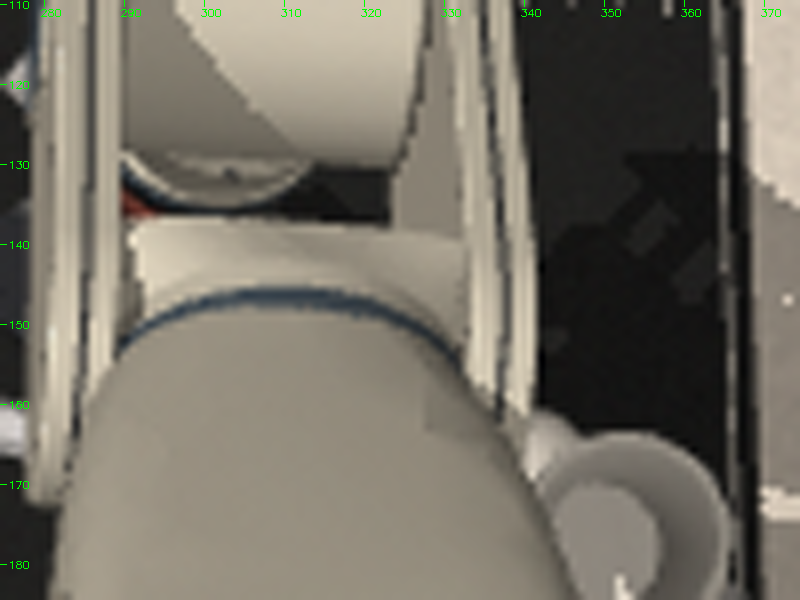

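View pics/s3.png

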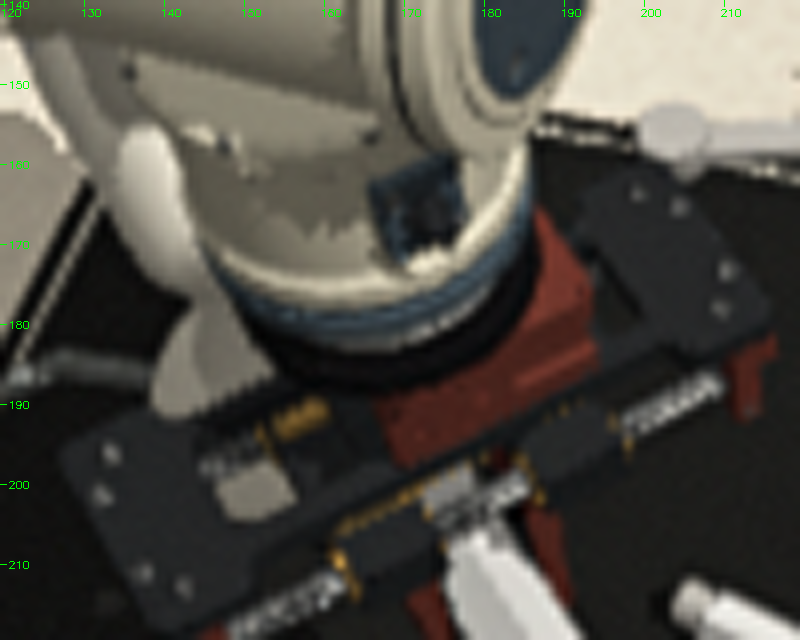

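```bash
cat > r2.py <<'E'
from edge import *
T=dict(T);S=dict(S)
T["frame"]=cv2.imread("pics/top0.png")[...,::-1].copy();S["frame"]=cv2.imread("pics/scene0.png")[...,::-1].copy()
def line(d,a,b,h=1.5,ch=None):
    l,r=edges(d,a,b,half=h,ch=ch,n=20); return l,r
c=lambda x,y:(170+x/10-.5,145+y/10-.5)
s=lambda x,y:(255+x/10-.5,195+y/10-.5)
def mid(l1,l2,u):
    f=lambda l:l[3]+l[1]/l[0]*(u-l[2]); return (u,(f(l1)+f(l2))/2),f(l1),f(l2)
hU,a=line(T,c(200,300),c(470,219));hL,b=line(T,c(220,379),c(490,296)); print("top handle res",a,b)
for u in (195,205,213):
    m,*_=mid(hU,hL,u); p=atz(T,[m],50)[0]
    n=np.array([.960,.280]); print("T axis perp err",n@(p[:2]-[535.5,232.8]), _)
for nm,A,B in [("go",((130,204),(245,197)),((140,272),(245,268))),("nogo",((660,173),(700,170)),((655,252),(700,250)))]:
    l1,a=line(S,s(*A[0]),s(*A[1]));l2,b=line(S,s(*B[0]),s(*B[1]))
    u=(s(*A[0])[0]+s(*A[1])[0])/2
    m,*_=mid(l1,l2,u);p=atz(S,[m],50)[0];print("S",nm,a,b,m,_,"perp err",n@(p[:2]-[535.5,232.8]))
# flange gold segmentation
for nm,d,(x0,y0,x1,y1) in (("S",S,(145,165,170,190)),("T",T,(312,148,335,170))):
    f=d["frame"].astype(float)[y0:y1,x0:x1]; r=f[...,0]-f[...,2]
    cv2.imwrite(f"pics/gold{nm}.png",cv2.resize(np.clip(r,0,255).astype(np.uint8),None,fx=20,fy=20,interpolation=cv2.INTER_NEAREST))
    big=cv2.resize(r.astype(np.float32),None,fx=10,fy=10,interpolation=cv2.INTER_CUBIC)
    for th in (30,45,60):
        cs,_=cv2.findContours((big>th).astype(np.uint8),cv2.RETR_EXTERNAL,cv2.CHAIN_APPROX_NONE); k=max(cs,key=cv2.contourArea)
        e=cv2.fitEllipse(k); print(nm,th,"ctr",np.array(e[0])/10-.45+[x0,y0],"ax",np.array(e[1])/10,e[2],"bbox",np.array(cv2.boundingRect(k))/10)
E
python3 r2.py
```

```text
top handle res 0.24419855 0.27392703
T axis perp err -1.2106066511862836 [np.float32(173.05066), np.float32(181.85739)]
T axis perp err -0.948479338106538 [np.float32(169.7867), np.float32(178.69029)]
T axis perp err -0.7386509783201847 [np.float32(167.17554), np.float32(176.1566)]
S go 0.25720012 0.31633317 (273.25, np.float32(217.77856)) [np.float32(214.56703), np.float32(220.99011)] perp err 1.264039326511165
S nogo 0.40709978 0.27484906 (322.5, np.float32(214.75244)) [np.float32(211.2415), np.float32(218.26337)] perp err 0.01385009499792928
S 30 ctr [158.43752289 178.51377869] ax [11.00932693 16.08223877] 57.76525115966797 bbox [ 6.5  7.5 14.8 13.1]
S 45 ctr [158.40930176 178.47636871] ax [10.30718307 15.34703064] 58.31038284301758 bbox [ 6.8  7.8 14.2 12.4]
S 60 ctr [158.41759949 178.42380829] ax [ 9.75752335 14.7242981 ] 58.62081527709961 bbox [ 7.2  8.1 13.6 11.6]
T 30 ctr [323.48954163 159.41943207] ax [ 2.78761005 15.1857132 ] 43.58855438232422 bbox [ 7.1  6.9  9.4 10.2]
T 45 ctr [323.46421738 159.38590469] ax [ 2.34114552 14.20215759] 43.61250305175781 bbox [7.4 7.1 8.9 9.6]
T 60 ctr [323.38671875 159.42640305] ax [ 1.97648792 13.28600922] 43.51754379272461 bbox [7.6 7.3 8.4 9.1]
```

```bash
python3 - <<'E'
import cv2,numpy as np
a=cv2.imread("pics/goldS.png");b=cv2.imread("pics/goldT.png");h=max(a.shape[0],b.shape[0])
f=lambda i:cv2.resize(i,(390,390),interpolation=cv2.INTER_NEAREST)
s=cv2.imread("pics/scene0.png")[165:190,145:170];t=cv2.imread("pics/top0.png")[148:170,312:335]
g=lambda i:cv2.resize(i,(390,390),interpolation=cv2.INTER_NEAREST)
cv2.imwrite("pics/g2.png",np.hstack([g(s),g(t)]))
E
```

```text
(no output)
```

View pics/g2.png

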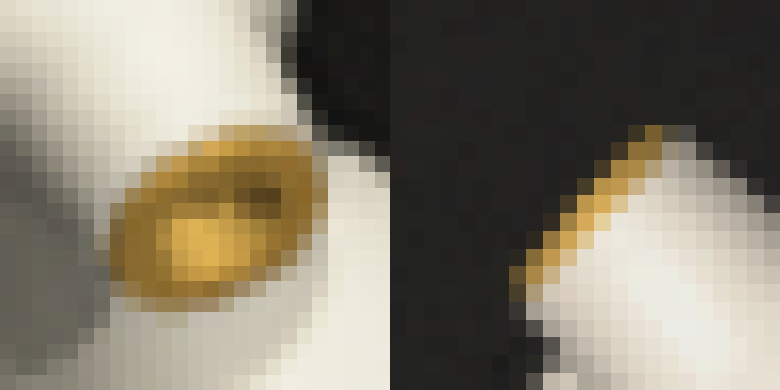

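```bash
cat > r3.py <<'E'
from fit import *
from scipy.spatial import ConvexHull
def hullc(d,a,t):
    th=np.linspace(0,2*np.pi,60,endpoint=False)
    P=[(x,18*np.cos(k),150+18*np.sin(k)) for x in (0,t) for k in th]
    uv=proj(d,pose(a,P)); h=cv2.convexHull(uv.astype(np.float32)); e=cv2.fitEllipse(h); m=cv2.moments(h)
    return np.array([m["m10"]/m["m00"],m["m01"]/m["m00"]]),e
p=atz(T,[(323.45,159.4)],150);q=atz(T,[(323.45+7.244,159.4+6.896)],150);v=q[0]-p[0];print(p,"yaw from T strip",np.arctan2(v[1],v[0]))
print(atz(S,[(158.41,178.45)],150))
for t in (3,4,5):
    for yaw in (-2.345,-2.36):
        for k in ("T","S","TS"):
            f=lambda a:np.concatenate([hullc(T,[*a,yaw],t)[0]-[323.45,159.4] if c=="T" else hullc(S,[*a,yaw],t)[0]-[158.41,178.45] for c in k])
            r=least_squares(f,[566,-126],diff_step=1e-4); 
            pp=np.array([-np.sin(yaw),np.cos(yaw)]); dd=np.array([np.cos(yaw),np.sin(yaw)])
            print(t,yaw,k,r.x.round(2),"lat %.2f along %.2f"%(pp@r.x,dd@r.x),np.abs(r.fun).max().round(2),np.array(hullc(T,[*r.x,yaw],t)[1][2]).round(1),hullc(S,[*r.x,yaw],t)[1][1:])
E
python3 r3.py
```

```text
[[ 563.63775131 -126.62568892  150.        ]] yaw from T strip -2.3578526585757507
[[ 566.12568254 -126.26899515  150.        ]]
3 -2.345 T [ 564.67 -125.5 ] lat 491.46 along -305.06 0.0 43.5 ((9.881340026855469, 15.230127334594727), 61.02787780761719)
3 -2.345 S [ 567.29 -124.97] lat 492.97 along -307.26 0.0 43.5 ((9.874541282653809, 15.262443542480469), 61.059051513671875)
3 -2.345 TS [ 565.97 -125.36] lat 492.30 along -306.07 0.46 43.5 ((9.878839492797852, 15.24621295928955), 61.049903869628906)
3 -2.36 T [ 564.68 -125.51] lat 486.86 along -312.40 0.0 44.4 ((9.896405220031738, 15.237805366516113), 62.072532653808594)
3 -2.36 S [ 567.31 -124.99] lat 488.33 along -314.63 0.0 44.3 ((9.889398574829102, 15.270071983337402), 62.10089874267578)
3 -2.36 TS [ 565.99 -125.37] lat 487.68 along -313.42 0.46 44.3 ((9.893778800964355, 15.253870010375977), 62.09323501586914)
4 -2.345 T [ 565.02 -125.13] lat 491.46 along -305.56 0.0 43.5 ((10.229065895080566, 15.349661827087402), 61.16312789916992)
4 -2.345 S [ 567.64 -124.61] lat 492.97 along -307.77 0.0 43.5 ((10.223228454589844, 15.38268852233
[... 573 characters left out ...]
g -306.07 0.0 43.5 ((10.575793266296387, 15.471471786499023), 61.311622619628906)
5 -2.345 S [ 567.99 -124.25] lat 492.97 along -308.27 0.0 43.5 ((10.570902824401855, 15.505212783813477), 61.337337493896484)
5 -2.345 TS [ 566.67 -124.63] lat 492.30 along -307.08 0.45 43.5 ((10.574193000793457, 15.488226890563965), 61.331180572509766)
5 -2.36 T [ 565.4 -124.8] lat 486.85 along -313.41 0.0 44.4 ((10.589489936828613, 15.478515625), 62.345516204833984)
5 -2.36 S [ 568.02 -124.28] lat 488.33 along -315.63 0.0 44.3 ((10.584420204162598, 15.512187957763672), 62.36837387084961)
5 -2.36 TS [ 566.7  -124.66] lat 487.67 along -314.43 0.46 44.4 ((10.58777904510498, 15.49522876739502), 62.36370086669922)
```

```bash
cat >> go.py <<'E'
MOUTH=np.array([566.4,-124.85,153.7]); BY=-2.343
def bt(s,lat=0,dz=0,L=86):
    """TCP target with end face s mm before mouth; lat to the left of bore direction"""
    d=np.array([np.cos(BY),np.sin(BY),0]); p=np.array([-d[1],d[0],0]); return MOUTH-(L+s)*d+lat*p+[0,0,dz]
def where(L=86):
    o,M=state(); d=np.array([np.cos(BY),np.sin(BY),0]); p=np.array([-d[1],d[0],0]); e=o["ee_pos"]-MOUTH
    print("s %.2f lat %.2f dz %.2f | Fpush %.2f Flat %.2f Fz %.2f"%(-(e@d)-L,e@p,e[2],-(o["ft_force"]@d),o["ft_force"]@p,o["ft_force"][2]))
E
python3 -c "
from go import *
where(); togo(bt(8),BY+np.pi)"
```

```text
t 6.35 pos [643.27 -44.95 154.69] yawY 0.8056 xax [ 1.5e-03 -3.0e-04 -1.0e+00] yz 0.0008 F [-0.47  0.11 -2.59] M [-0.05  0.12 -0.02] w 25.57 q6 0.677 q5 0.940
s 24.87 lat -0.68 dz 0.99 | Fpush -0.25 Flat -0.42 Fz -2.59
t 6.35 pos [643.27 -44.95 154.69] yawY 0.8056 xax [ 1.5e-03 -3.0e-04 -1.0e+00] yz 0.0008 F [-0.47  0.11 -2.59] M [-0.05  0.12 -0.02] w 25.57 q6 0.677 q5 0.940
shift [ 0.001  -0.0169  0.0006] turn [ 0.0133  0.0025 -0.0015]
```

```bash
python3 -m creep '[0,0.001,-0.003,0.0006,0.0133,0.002,-0.001, 0,0.001,-0.008,0.0006,0.0133,0.002,-0.001, 0,0.001,-0.013,0.0006,0.0133,0.002,-0.001, 0,0.001,-0.017,0.0006,0.0133,0.002,-0.001, 0,0.001,-0.017,0.0006,0.0133,0.002,-0.001]'; for i in 1 2 3; do python3 -c "
from go import *
where(); togo(bt(5),BY+np.pi)"; done
```

```text
t: 6.98
ee_pos: [631.7, -58.0, 153.7]
orientation: [0.604, 1.485, -0.604]
ft_force: [0.5, -0.5, -2.4]
width: 25.6
t 6.97 pos [631.71 -57.98 153.68] yawY 0.7979 xax [ 3.e-04  0.e+00 -1.e+00] yz 0.0002 F [ 0.49 -0.46 -2.45] M [-0.07  0.13 -0.01] w 25.60 q6 0.663 q5 0.929
s 7.47 lat 0.13 dz -0.02 | Fpush 0.02 Flat 0.67 Fz -2.45
t 6.97 pos [631.71 -57.98 153.68] yawY 0.7979 xax [ 3.e-04  0.e+00 -1.e+00] yz 0.0002 F [ 0.49 -0.46 -2.45] M [-0.07  0.13 -0.01] w 25.60 q6 0.663 q5 0.929
shift [-0.     -0.0025 -0.0001] turn [-0.0013  0.0004 -0.0004]
t 6.97 pos [631.71 -57.98 153.68] yawY 0.7979 xax [ 3.e-04  0.e+00 -1.e+00] yz 0.0002 F [ 0.49 -0.46 -2.45] M [-0.07  0.13 -0.01] w 25.60 q6 0.663 q5 0.929
s 7.47 lat 0.13 dz -0.02 | Fpush 0.02 Flat 0.67 Fz -2.45
t 6.97 pos [631.71 -57.98 153.68] yawY 0.7979 xax [ 3.e-04  0.e+00 -1.e+00] yz 0.0002 F [ 0.49 -0.46 -2.45] M [-0.07  0.13 -0.01] w 25.60 q6 0.663 q5 0.929
shift [-0.     -0.0025 -0.0001] turn [-0.0013  0.0004 -0.0004]
t 6.97 pos [631.71 -57.98 153.68] yawY 0.7979 xax [ 3.e-04  0.e+00 -1.e+00] yz 0.0002 F [ 0.49 -0.46 -2.45] M [-0.07  0.13 -0.01] w 25.60 q6 0.663 q5 0.929
s 7.47 lat 0.13 dz -0.02 | Fpush 0.02 Flat 0.67 Fz -2.45
t 6.97 pos [631.71 -57.98 153.68] yawY 0.7979 xax [ 3.e-04  0.e+00 -1.e+00] yz 0.0002 F [ 0.49 -0.46 -2.45] M [-0.07  0.13 -0.01] w 25.60 q6 0.663 q5 0.929
shift [-0.     -0.0025 -0.0001] turn [-0.0013  0.0004 -0.0004]
```

```bash
python3 -m creep '[0,0,-0.001,0,0,0,0, 0,0,-0.002,0,0,0,0, 0,0,-0.003,0,0,0,0, 0,0,-0.004,0,0,0,0]'; python3 -c "
from go import *
where()"; python3 -m creep '[0,0,-0.0007,0,0,0,0, 0,0,-0.0014,0,0,0,0, 0,0,-0.002,0,0,0,0]'; python3 -c "
from go import *
where()"
```

```text
t: 7.48
ee_pos: [629.1, -60.5, 153.6]
orientation: [0.604, 1.485, -0.604]
ft_force: [-0.6, 0.2, -1.9]
width: 26.0
t 7.47 pos [629.13 -60.51 153.61] yawY 0.7984 xax [ 4.e-04  0.e+00 -1.e+00] yz 0.0003 F [-0.64  0.16 -1.95] M [-0.08  0.11  0.02] w 26.00 q6 0.658 q5 0.926
s 3.86 lat 0.05 dz -0.09 | Fpush -0.33 Flat -0.57 Fz -1.95
t: 7.85
ee_pos: [627.7, -62.0, 153.6]
orientation: [0.604, 1.485, -0.604]
ft_force: [-0.2, 0.4, -2.0]
width: 25.4
t 7.85 pos [627.74 -61.98 153.62] yawY 0.7984 xax [ 4.e-04  0.e+00 -1.e+00] yz 0.0003 F [-0.24  0.43 -1.95] M [-0.07  0.06 -0.01] w 25.41 q6 0.655 q5 0.924
s 1.83 lat 0.08 dz -0.08 | Fpush 0.14 Flat -0.47 Fz -1.95
```

```bash
for i in 1 2; do python3 -m creep '[0,0,-0.0005,0,0,0,0, 0,0,-0.001,0,0,0,0]'; python3 -c "
from go import *
where()"; done
```

```text
t: 8.1
ee_pos: [627.0, -62.7, 153.6]
orientation: [0.604, 1.485, -0.604]
ft_force: [0.6, 1.1, -4.0]
width: 25.6
t 8.10 pos [627.03 -62.68 153.63] yawY 0.7984 xax [ 4.e-04  0.e+00 -1.e+00] yz 0.0003 F [ 0.61  1.08 -3.97] M [-0.05  0.16 -0.03] w 25.62 q6 0.654 q5 0.924
s 0.84 lat 0.06 dz -0.07 | Fpush 1.20 Flat -0.31 Fz -3.97
t: 8.35
ee_pos: [626.4, -63.4, 153.6]
orientation: [0.604, 1.485, -0.604]
ft_force: [0.0, -0.9, -2.7]
width: 25.7
t 8.35 pos [626.37 -63.4  153.64] yawY 0.7984 xax [ 4.e-04  0.e+00 -1.e+00] yz 0.0003 F [ 0.02 -0.85 -2.74] M [-0.08  0.14  0.04] w 25.72 q6 0.653 q5 0.923
s -0.14 lat 0.09 dz -0.06 | Fpush -0.60 Flat 0.61 Fz -2.74
```

```bash
for i in 1 2 3; do python3 -m creep '[0,0,-0.0005,0,0,0,0, 0,0,-0.001,0,0,0,0]'>/dev/null; python3 -c "
from go import *
where()"; done
```

```text
t 8.60 pos [625.65 -64.13 153.63] yawY 0.7983 xax [ 4.e-04  0.e+00 -1.e+00] yz 0.0003 F [-0.29 -0.12 -3.06] M [-0.01  0.08  0.01] w 25.64 q6 0.651 q5 0.922
s -1.16 lat 0.08 dz -0.07 | Fpush -0.29 Flat -0.12 Fz -3.06
t 8.85 pos [624.96 -64.84 153.61] yawY 0.7984 xax [ 4.e-04  0.e+00 -1.e+00] yz 0.0003 F [ 0.04  0.21 -2.62] M [-0.05  0.14  0.03] w 26.07 q6 0.650 q5 0.922
s -2.15 lat 0.08 dz -0.09 | Fpush 0.18 Flat -0.12 Fz -2.62
t 9.10 pos [624.25 -65.56 153.61] yawY 0.7983 xax [ 4.e-04  0.e+00 -1.e+00] yz 0.0003 F [-0.4  -0.06 -1.45] M [-0.06  0.13  0.03] w 25.51 q6 0.649 q5 0.921
s -3.16 lat 0.07 dz -0.09 | Fpush -0.32 Flat -0.25 Fz -1.45
```

```bash
for i in 1 2 3; do python3 -m creep '[0,0,-0.0005,0,0,0,0, 0,0,-0.001,0,0,0,0, 0,0,-0.0015,0,0,0,0]'>/dev/null; python3 -c "
from go import *
where()"; done
```

```text
t 9.47 pos [623.23 -66.62 153.64] yawY 0.7984 xax [ 4.e-04  0.e+00 -1.e+00] yz 0.0003 F [ 0.82  0.29 -2.08] M [0.01 0.11 0.02] w 25.93 q6 0.647 q5 0.920
s -4.64 lat 0.08 dz -0.06 | Fpush 0.78 Flat 0.38 Fz -2.08
t 9.85 pos [622.15 -67.71 153.64] yawY 0.7984 xax [ 4.e-04 -0.e+00 -1.e+00] yz 0.0003 F [-0.12 -0.73 -2.31] M [-0.03  0.12  0.05] w 25.75 q6 0.645 q5 0.919
s -6.17 lat 0.07 dz -0.06 | Fpush -0.61 Flat 0.42 Fz -2.31
t 10.22 pos [621.11 -68.77 153.61] yawY 0.7983 xax [ 4.e-04  0.e+00 -1.e+00] yz 0.0003 F [-0.12 -0.05 -2.94] M [-0.06  0.1   0.04] w 25.63 q6 0.643 q5 0.918
s -7.65 lat 0.07 dz -0.09 | Fpush -0.12 Flat -0.05 Fz -2.94
```

```bash
for i in 1 2 3; do python3 -m creep '[0,0,-0.001,0,0,0,0, 0,0,-0.002,0,0,0,0, 0,0,-0.003,0,0,0,0, 0,0,-0.004,0,0,0,0, 0,0,-0.005,0,0,0,0, 0,0,-0.006,0,0,0,0]'>/dev/null; python3 -c "
from go import *
where()"; done
```

```text
t 10.97 pos [616.9  -73.11 153.6 ] yawY 0.7984 xax [ 4.e-04  0.e+00 -1.e+00] yz 0.0003 F [ 0.03 -0.32 -1.69] M [ 0.01  0.1  -0.02] w 25.74 q6 0.635 q5 0.914
s -13.70 lat 0.07 dz -0.10 | Fpush -0.21 Flat 0.25 Fz -1.69
t 11.72 pos [612.71 -77.4  153.6 ] yawY 0.7983 xax [ 4.e-04  0.e+00 -1.e+00] yz 0.0003 F [ 0.21  0.07 -2.67] M [-0.03  0.16  0.02] w 25.84 q6 0.627 q5 0.910
s -19.70 lat 0.07 dz -0.10 | Fpush 0.19 Flat 0.10 Fz -2.67
t 12.47 pos [608.54 -81.7  153.62] yawY 0.7984 xax [ 4.e-04  0.e+00 -1.e+00] yz 0.0003 F [-0.65  0.25 -2.83] M [-0.05  0.09  0.01] w 25.63 q6 0.620 q5 0.906
s -25.69 lat 0.09 dz -0.08 | Fpush -0.27 Flat -0.64 Fz -2.83
```

```bash
python3 -m creep '[0,0,-0.001,0,0,0,0, 0,0,-0.002,0,0,0,0, 0,0,-0.003,0,0,0,0, 0,0,-0.004,0,0,0,0, 0,0,-0.005,0,0,0,0, 0,0,-0.006,0,0,0,0]'>/dev/null; python3 -c "
from go import *
where()";for i in 1 2; do python3 -m creep '[0,0,-0.0005,0,0,0,0, 0,0,-0.001,0,0,0,0, 0,0,-0.0015,0,0,0,0]'>/dev/null; python3 -c "
from go import *
where()"; done
```

```text
t 13.22 pos [604.37 -86.02 153.64] yawY 0.7984 xax [ 4.e-04 -0.e+00 -1.e+00] yz 0.0003 F [-0.37  0.05 -2.72] M [0.01 0.06 0.  ] w 25.72 q6 0.611 q5 0.903
s -31.69 lat 0.10 dz -0.06 | Fpush -0.22 Flat -0.31 Fz -2.72
t 13.60 pos [603.32 -87.01 153.61] yawY 0.7984 xax [ 4.e-04  0.e+00 -1.e+00] yz 0.0003 F [-0.64 -0.12 -3.17] M [-0.05  0.09 -0.03] w 25.67 q6 0.610 q5 0.902
s -33.13 lat 0.05 dz -0.09 | Fpush -0.54 Flat -0.37 Fz -3.17
t 13.97 pos [602.24 -88.11 153.6 ] yawY 0.7983 xax [ 4.e-04  0.e+00 -1.e+00] yz 0.0002 F [-0.2   0.65 -1.69] M [-0.02  0.11  0.06] w 25.72 q6 0.608 q5 0.901
s -34.68 lat 0.04 dz -0.10 | Fpush 0.33 Flat -0.59 Fz -1.69
```

Now I'll go in half-millimetre steps to find the shoulder.

```bash
for i in 1 2 3; do python3 -m creep '[0,0,-0.0003,0,0,0,0, 0,0,-0.0006,0,0,0,0]'>/dev/null; python3 -c "
from go import *
where()"|tail -1; done
```

```text
s -35.26 lat 0.04 dz -0.11 | Fpush -0.02 Flat -0.03 Fz -2.78
s -35.85 lat 0.07 dz -0.08 | Fpush -0.16 Flat -0.12 Fz -2.25
s -36.44 lat 0.06 dz -0.08 | Fpush -0.25 Flat 0.62 Fz -2.60
```

```bash
for i in 1 2 3 4; do python3 -m creep '[0,0,-0.0003,0,0,0,0, 0,0,-0.0006,0,0,0,0]'>/dev/null; python3 -c "
from go import *
where()"|tail -1; done
```

```text
s -36.50 lat 0.12 dz -0.02 | Fpush 3.65 Flat -0.14 Fz -3.28
s -36.54 lat 0.13 dz 0.06 | Fpush 7.50 Flat -0.86 Fz -3.96
s -36.58 lat 0.16 dz 0.14 | Fpush 9.99 Flat -1.68 Fz -4.45
s -36.58 lat 0.19 dz 0.22 | Fpush 12.94 Flat -1.15 Fz -4.64
```

```bash
python3 -m creep '[0,0,0,0,0,0,0, 0,0,0.001,0,0,0,0, 0,0,0.002,0,0,0,0, 0,0,0.004,0,0,0,0, 0,0,0.007,0,0,0,0, 0,0,0.011,0,0,0,0, 0,0,0.015,0,0,0,0, 0,0,0.019,0,0,0,0]'>/dev/null; python3 -c "
from go import *
where()"; python3 -m creep '[0,0,0.005,0,0,0,0, 0,0,0.01,0,0,0,0, 0,0,0.015,0,0,0,0, 0,0,0.02,0,0,0,0, 0,0,0.03,0,0,0,0, 0,0,0.045,0,0,0,0, 0,0,0.06,0,0,0,0, 0,0,0.06,0,0,0,0]'>/dev/null; python3 -c "
from go import *
where()"
```

```text
t 16.73 pos [612.82 -77.3  153.59] yawY 0.7984 xax [ 3.e-04 -0.e+00 -1.e+00] yz 0.0002 F [-0.76  0.17 -2.75] M [-0.08  0.16  0.01] w 26.41 q6 0.628 q5 0.910
s -19.55 lat 0.08 dz -0.11 | Fpush -0.41 Flat -0.67 Fz -2.75
t 17.73 pos [655.5  -33.38 153.62] yawY 0.7999 xax [ 0.0011  0.     -1.    ] yz 0.0008 F [-0.04 -0.17 -2.79] M [-0.05  0.09 -0.02] w 25.88 q6 0.702 q5 0.952
s 41.69 lat 0.01 dz -0.08 | Fpush -0.15 Flat 0.09 Fz -2.79
```

```bash
for i in 1 2 3 4 5; do python3 -m creep '[0,0,0,0,-0.33,0,0, 0,0,0,0,-0.67,0,0, 0,0,0,0,-1,0,0]'>/dev/null; done; python3 -c "
from go import *
where(68); togo(bt(60,L=68),BY)"
```

```text
t 19.60 pos [654.16 -34.69 153.5 ] yawY -2.8611 xax [-2.e-04 -1.e-04 -1.e+00] yz 0.0002 F [ 0.69 -0.4  -1.89] M [0.03 0.04 0.  ] w 25.42 q6 -1.922 q5 0.952
s 57.82 lat -0.04 dz -0.20 | Fpush 0.20 Flat 0.77 Fz -1.89
t 19.60 pos [654.16 -34.69 153.5 ] yawY -2.8611 xax [-2.e-04 -1.e-04 -1.e+00] yz 0.0002 F [ 0.69 -0.4  -1.89] M [0.03 0.04 0.  ] w 25.42 q6 -1.922 q5 0.952
shift [-0.0002 -0.0019  0.001 ] turn [-9.895e-01  0.000e+00 -5.000e-04]
```

```bash
cat >> go.py <<'E'
def ng(s,lean=0.2,lat=0,dz=0):
    o,M=state(False)
    x=np.array([0,0,-1.]); y=np.array([np.cos(BY),np.sin(BY),0]); D=R.from_rotvec(y*lean)*R.from_matrix(np.c_[x,y,np.cross(x,y)])
    p=np.array([-y[1],y[0],0]); G=MOUTH+[0,0,-3.7]-(68+s)*y+lat*p+[0,0,dz]
    T=G-3.7*D.apply([1,0,0])
    print("shift",(M.inv().apply(T-o["ee_pos"])/1000).round(4),"turn",(np.degrees((M.inv()*D).as_rotvec())/30).round(4))
    g=o["ee_pos"]+3.7*M.apply([1,0,0]); e=g-MOUTH-[0,0,-3.7]; f=o["ft_force"]; ty=M.apply([0,1,0])
    print("t %.2f s %.2f lat %.2f dz %.2f | push %.2f lat %.2f z %.2f | ang %.4f q %s"%(o["t"],-(e@y)-68,e@p,e[2],-(f@y),f@p,f[2],np.arccos(min(1,ty@y)),o["qpos"][3:].round(3)))
E
python3 -m creep '[0,0,0,0,-0.25,0,0, 0,0,0,0,-0.5,0,0, 0,0,0,0,-0.5,0,0]' >/dev/null;python3 -c "
from go import *
ng(50)"
```

```text
shift [-0.0001  0.0078 -0.0013] turn [-0.5011  0.3797 -0.0504]
t 19.98 s 57.91 lat 0.00 dz -0.17 | push 0.48 lat -0.43 z -2.23 | ang 0.2633 q [-0.     0.952 -2.177]
```

```bash
python3 -m creep '[0,0,0,0,0,0.2,0, 0,0,0,0,0,0.38,0, 0,0,0,0,0,0.38,0]' >/dev/null;python3 -c "
from go import *
ng(30)"
```

```text
shift [ 0.0013  0.0272 -0.0078] turn [-0.4913  0.0043 -0.0999]
t 20.35 s 58.10 lat -0.66 dz -0.28 | push 0.00 lat 0.40 z -2.81 | ang 0.2625 q [-0.234  0.821 -1.949]
```

```bash
python3 -m creep '[0,0.0005,0.005,-0.002,-0.25,0.002,-0.05, 0,0.001,0.014,-0.005,-0.4913,0.004,-0.1, 0,0.0013,0.021,-0.0078,-0.4913,0.004,-0.1, 0,0.0013,0.0272,-0.0078,-0.4913,0.004,-0.1, 0,0.0013,0.0272,-0.0078,-0.4913,0.004,-0.1]' >/dev/null;python3 -c "
from go import *
ng(8)"
```

```text
shift [-0.      0.0215  0.0015] turn [-0.0037 -0.0016  0.0004]
t 20.98 s 29.49 lat 1.47 dz 0.28 | push -0.43 lat 0.45 z -3.09 | ang 0.0019 q [-0.199  0.734 -2.275]
```

```bash
python3 -m creep '[0,0,0.006,0.001,-0.0037,-0.0016,0, 0,0,0.012,0.0015,-0.0037,-0.0016,0, 0,0,0.018,0.0015,-0.0037,-0.0016,0, 0,0,0.0215,0.0015,-0.0037,-0.0016,0, 0,0,0.0215,0.0015,-0.0037,-0.0016,0]' >/dev/null;python3 -c "
from go import *
ng(3)"
```

```text
shift [-0.      0.0051  0.    ] turn [ 0.0036 -0.0009  0.0009]
t 21.60 s 8.06 lat -0.00 dz 0.00 | push -0.80 lat -0.42 z -2.41 | ang 0.0019 q [-0.197  0.714 -2.304]
```

```bash
python3 -m creep '[0,0,0.0013,0,0,0,0, 0,0,0.0026,0,0,0,0, 0,0,0.004,0,0,0,0, 0,0,0.0051,0,0.003,0,0]' >/dev/null;python3 -c "
from go import *
ng(0)"|tail -1; for i in 1 2 3 4; do python3 -m creep '[0,0,0.0003,0,0,0,0, 0,0,0.0006,0,0,0,0]'>/dev/null; python3 -c "
from go import *
ng(0)"|tail -1; done
```

```text
t 22.10 s 3.18 lat -0.05 dz -0.05 | push 0.33 lat 0.42 z -3.14 | ang 0.0009 q [-0.196  0.71  -2.309]
t 22.35 s 2.65 lat -0.03 dz -0.03 | push -0.25 lat -0.20 z -3.53 | ang 0.0009 q [-0.196  0.709 -2.31 ]
t 22.60 s 2.06 lat -0.06 dz -0.04 | push -0.03 lat -0.71 z -2.08 | ang 0.0009 q [-0.196  0.709 -2.311]
t 22.85 s 1.44 lat -0.04 dz -0.04 | push -0.05 lat 0.61 z -2.53 | ang 0.0010 q [-0.196  0.708 -2.312]
t 23.10 s 0.84 lat -0.04 dz -0.05 | push -0.17 lat 0.13 z -1.87 | ang 0.0010 q [-0.196  0.708 -2.313]
```

```bash
for i in 1 2 3; do python3 -m creep '[0,0,0.0003,0,0,0,0, 0,0,0.0005,0,0,0,0]'>/dev/null; python3 -c "
from go import *
ng(0)"|tail -1; done
```

```text
t 23.35 s 0.36 lat -0.04 dz -0.02 | push 0.25 lat -0.13 z -2.08 | ang 0.0010 q [-0.196  0.707 -2.313]
t 23.60 s -0.16 lat -0.05 dz -0.05 | push -0.47 lat -0.07 z -2.64 | ang 0.0009 q [-0.195  0.707 -2.314]
t 23.85 s -0.57 lat -0.00 dz -0.02 | push 1.18 lat -0.03 z -2.90 | ang 0.0010 q [-0.195  0.706 -2.315]
```

```bash
for i in 1 2; do python3 -m creep '[0,0,0.0002,0,0,0,0, 0,0,0.0004,0,0,0,0]'>/dev/null; python3 -c "
from go import *
ng(0)"|tail -1; done
```

```text
t 24.10 s -0.61 lat 0.04 dz 0.08 | push 3.23 lat 0.34 z -2.85 | ang 0.0015 q [-0.195  0.706 -2.315]
t 24.35 s -0.68 lat 0.06 dz 0.16 | push 5.77 lat -1.86 z -2.89 | ang 0.0020 q [-0.194  0.705 -2.316]
```

```bash
for i in 1 2; do python3 -m creep '[0,0,0,0,0,0,0, 0,0,0,0,0,0,0]'>/dev/null; python3 -c "
from go import *
ng(0)"|tail -1; done
```

```text
t 24.60 s -0.68 lat 0.05 dz 0.13 | push 4.70 lat -1.18 z -3.38 | ang 0.0020 q [-0.195  0.705 -2.316]
t 24.85 s -0.68 lat 0.04 dz 0.12 | push 5.81 lat -1.09 z -4.04 | ang 0.0020 q [-0.195  0.705 -2.316]
```

```bash
python3 -m creep '[0,0,0.0001,0,0,0,0, 0,0,0.0001,0,0,0,0, 0,0,0.0001,0,0,0,0]'>/dev/null; for i in 1 2 3 4; do python3 -c "
from go import *
ng(0)"|tail -1;  python3 -m creep '[0,0,0,0,0,0,0, 0,0,0,0,0,0,0, 0,0,0,0,0,0,0]'>/dev/null; done; python3 -c "
from go import *
ng(0)"|tail -1
```

```text
t 25.23 s -0.67 lat 0.08 dz 0.17 | push 5.88 lat -2.19 z -3.34 | ang 0.0022 q [-0.194  0.705 -2.316]
t 25.60 s -0.68 lat 0.07 dz 0.17 | push 5.99 lat -2.01 z -3.71 | ang 0.0022 q [-0.194  0.705 -2.316]
t 25.98 s -0.72 lat 0.04 dz 0.14 | push 5.57 lat -0.67 z -3.10 | ang 0.0021 q [-0.194  0.705 -2.316]
t 26.35 s -0.67 lat 0.08 dz 0.17 | push 5.58 lat -1.63 z -3.40 | ang 0.0022 q [-0.194  0.705 -2.316]
t 26.73 s -0.70 lat 0.03 dz 0.12 | push 6.16 lat -1.88 z -3.86 | ang 0.0021 q [-0.194  0.705 -2.316]
```

```bash
python3 -m creep '[0,0,-0.002,0,0,0,0, 0,0,-0.006,0,0,0,0, 0,0,-0.016,0,0,0,0, 0,0,-0.03,0,0,0,0, 0,0,-0.045,0,0,0,0, 0,0,-0.065,0,0,0,0, 0,0,-0.065,0,0,-0.2,0, 0,0,-0.065,0,0,-0.382,0]'>/dev/null; python3 -m creep '[0,0,0,0,0,0,0, 0,0,0,0,0.33,0,0, 0,0,0,0,0.67,0,0, 0,0,0,0,1,0,0]'>/dev/null; python3 -c "
from go import *
ng(60); togo((535.5,232.8,130),1.8526)"
```

```text
shift [-0.0003  0.003  -0.0025] turn [-1.0054  0.3685 -0.1001]
t 28.23 s 63.81 lat -1.35 dz -0.34 | push 0.68 lat -1.66 z -2.33 | ang 0.5282 q [-0.002  0.953 -1.902]
t 28.23 pos [657.39 -29.48 153.36] yawY -2.8712 xax [ 0.0015 -0.0018 -1.    ] yz -0.0010 F [-0.72  1.65 -2.33] M [0.01 0.   0.01] w 25.97 q6 -1.902 q5 0.953
shift [0.0227 0.0474 0.2854] turn [ 2.9783e+00 -1.8000e-03  4.7000e-03]
```

Rotating and carrying back at this height, above the rest.

```bash
python3 -m creep '[0,0,0.006,0.04,0.33,0,0, 0,0,0.014,0.085,0.67,0,0, 0,0,0.022,0.13,1,0,0, 0,0,0.029,0.175,1,0,0, 0,0,0.036,0.22,1,0,0, 0,0,0.044,0.265,1,0,0, 0,0,0.0474,0.2854,1,0,0]'>/dev/null; python3 -m creep '[0,0,0,0,0.33,0,0, 0,0,0,0,0.67,0,0, 0,0,0,0,0.97,0,0]' >/dev/null; python3 -c "
from go import *
togo((535.5,232.8,130),1.8526)"
```

```text
t 29.48 pos [534.31 231.58 153.46] yawY 2.3808 xax [ 2.e-03 -9.e-04 -1.e+00] yz -0.0021 F [-0.4  -0.26 -2.58] M [ 0.    0.02 -0.02] w 25.76 q6 -0.419 q5 0.872
shift [0.0235 0.     0.0017] turn [1.0088 0.0025 0.0035]
```

```bash
python3 -m creep '[0,0.005,0,0.001,0.33,0,0, 0,0.015,0,0.0017,0.67,0.002,0.003, 0,0.0235,0,0.0017,1,0.0025,0.0035, 0,0.0235,0,0.0017,1,0.0025,0.0035, 0,0.0235,0,0.0017,1,0.0025,0.0035]' >/dev/null; python3 -c "
from go import *
togo((535.5,232.8,75),1.8526)"
```

```text
t 30.10 pos [535.62 232.85 130.27] yawY 1.8657 xax [-5.e-04  6.e-04 -1.e+00] yz 0.0008 F [ 0.64  0.1  -1.33] M [-0.03  0.09 -0.01] w 25.72 q6 0.094 q5 0.831
shift [ 0.0553 -0.0001 -0.0001] turn [ 0.025  -0.0006 -0.0014]
```

```bash
python3 -m creep '[0,0.015,0,0,0.025,0,-0.001, 0,0.03,0,0,0.025,0,-0.001, 0,0.045,0,0,0.025,0,-0.001, 0,0.0553,0,0,0.025,0,-0.001, 0,0.0553,0,0,0.025,0,-0.001]' >/dev/null; python3 -c "
from go import *
togo((535.5,232.8,53.7),1.8526)"
```

```text
t 30.73 pos [534.62 232.59  73.45] yawY 1.8493 xax [-3.3e-03 -5.0e-04 -1.0e+00] yz 0.0004 F [-0.4  -0.31 -1.76] M [-0.06 -0.03 -0.02] w 26.12 q6 0.110 q5 0.728
shift [ 0.0197 -0.      0.001 ] turn [-0.0062 -0.0063 -0.0007]
```

```bash
python3 -m creep '[0,0.004,0,0.001,-0.006,-0.006,0, 0,0.008,0,0.001,-0.006,-0.006,0, 0,0.011,0,0.001,-0.006,-0.006,0, 0,0.014,0,0.001,-0.006,-0.006,0, 0,0.016,0,0.001,-0.006,-0.006,0]' >/dev/null; python3 -c "
from go import *
togo((535.5,232.8,53.7),1.8526)"
```

```text
t 31.35 pos [536.24 233.17  58.57] yawY 1.8523 xax [ 0.0018  0.0012 -1.    ] yz 0.0007 F [ 0.35  0.24 -2.78] M [-0.09  0.09 -0.03] w 25.76 q6 0.108 q5 0.696
shift [ 0.0049 -0.0002 -0.0008] turn [-0.0006  0.0039 -0.0013]
```

```bash
python3 -m creep '[0,0.001,0,-0.0005,0,0.003,0, 0,0.002,0,-0.0007,0,0.003,0, 0,0.003,0,-0.0007,0,0.003,0, 0,0.004,0,-0.0007,0,0.003,0, 0,0.0045,0,-0.0007,0,0.003,0]' >/dev/null; python3 -c "
from go import *
togo((535.5,232.8,53.7),1.8526)"
```

```text
t 31.98 pos [535.57 232.97  54.17] yawY 1.8524 xax [ 3.e-04  7.e-04 -1.e+00] yz 0.0006 F [-0.    1.08 -2.09] M [-0.09  0.02 -0.01] w 26.00 q6 0.107 q5 0.690
shift [ 0.0005 -0.0001 -0.0001] turn [-0.0004  0.0008 -0.0012]
```

```bash
python3 -m creep '[0,0.0004,0,0,0,0,0, 0,0.0005,0,0,0,0,0, 0.2,0.0005,0,0,0,0,0, 0.4,0.0005,0,0,0,0,0, 0.6,0.0005,0,0,0,0,0, 1,0.0005,0,0,0,0,0, 1,0.0005,0,0,0,0,0, 1,0.0005,0,0,0,0,0]' ; python3 -m creep '[1,0,0,0,0,0,0, 1,0,0,0,0,0,0, 1,0,0,0,0,0,0, 1,0,0,0,0,0,0]'; python3 -c "
from go import *
togo((535.5,232.8,173.7),1.8526)"
```

```text
t: 32.98
ee_pos: [535.6, 233.0, 53.7]
orientation: [-0.22, 1.559, 0.222]
ft_force: [-0.3, 0.4, -0.2]
width: 71.5
t: 33.48
ee_pos: [535.6, 233.0, 53.7]
orientation: [-0.22, 1.559, 0.222]
ft_force: [-0.2, -0.3, -1.0]
width: 87.8
t 33.48 pos [535.58 232.97  53.7 ] yawY 1.8524 xax [ 2.e-04  7.e-04 -1.e+00] yz 0.0006 F [-0.22 -0.33 -0.99] M [-0.03  0.05 -0.03] w 87.85 q6 0.107 q5 0.689
shift [-1.2e-01 -1.0e-04 -1.0e-04] turn [-0.0004  0.0008 -0.0012]
```

Released; now I'll lift clear, move aside and look.

```bash
python3 -m creep '[1,-0.01,0,0,0,0,0, 1,-0.04,0,0,0,0,0, 1,-0.09,0,0,0,0,0, 1,-0.14,0,0,0,0,0, 1,-0.19,0,0,0,0,0, 1,-0.19,0,0,0,0,0]'>/dev/null; python3 -m creep '[1,0,0.03,0.05,0,0,0, 1,0,0.06,0.1,0,0,0, 1,0,0.09,0.15,0,0,0, 1,0,0.12,0.2,0,0,0, 1,0,0.15,0.2,0,0,0, 1,0,0.2,0.2,0,0,0, 1,0,0.2,0.2,0,0,0, 1,0,0.2,0.2,0,0,0]'; python3 -c "
from go import *
state()
d=img('top');crop(d,170,145,250,205,10,'t9.png');cv2.imwrite('pics/t9f.png',d['frame'][...,::-1])
d=img('scene');crop(d,255,195,335,245,10,'s9.png');cv2.imwrite('pics/s9f.png',d['frame'][...,::-1])"
```

```text
t: 35.22
ee_pos: [670.9, 480.2, 243.3]
orientation: [-0.222, 1.56, 0.221]
ft_force: [0.1, 1.0, -0.1]
width: 87.7
t 35.23 pos [670.93 480.23 243.28] yawY 1.8533 xax [-1.e-03 -6.e-04 -1.e+00] yz -0.0003 F [ 0.07  0.98 -0.09] M [-0.09  0.11  0.02] w 87.75 q6 0.324 q5 1.311
```

View pics/s9.png

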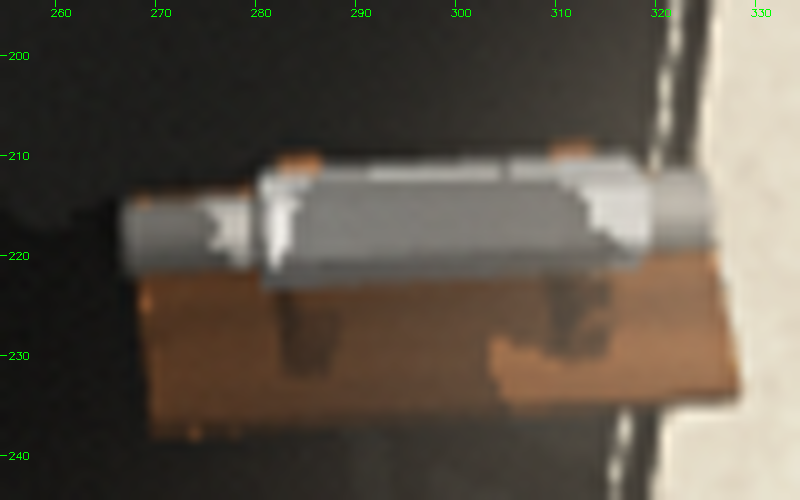

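View pics/t9f.png

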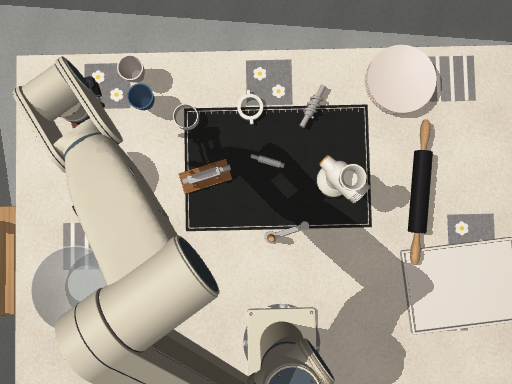

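View pics/s9f.png

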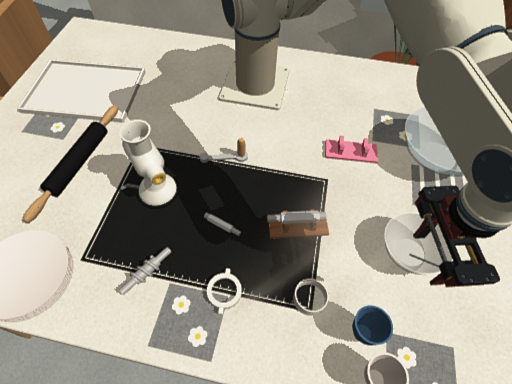

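The gauge is back at its starting pixels: in the scene view the go end is at (267,218), the no-go end at (325,216), and it lies level in both saddles. The ring nut, worm, crank and cutter look unmoved, and the arm is clear.

```bash
python3 -m creep '[1,0,0,0,0,0,0, 1,0,0,0,0,0,0, 1,0,0,0,0,0,0]'; python3 -c "
from workcell import ctrl
print(ctrl.close_job())"
```

```text
t: 35.7
ee_pos: [672.3, 480.1, 244.0]
orientation: [-0.22, 1.559, 0.221]
ft_force: [-0.7, -0.5, -0.4]
width: 88.0
the job is handed in; nothing more can be done
None
```

The gauge check is done and I handed the job in at about 36 s of the 72 s allowed. The hand-in reports no verdict, so the figures below are my own readings.

- **Go end:** it went into the bush with no measurable side force until the shoulder met the bush. The push at the shoulder reached about 13 N, and I held it there before drawing it out.
- **No-go end:** I turned the gauge round and pressed the no-go end on the mouth. It was refused. The push read about 4.7 to 6.2 N for over 2 s. The tool was square within 0.002 rad and central within about 0.2 mm of my estimate of the axis.
- **Back in the rest:** the gauge is released, the same way round as at the start. In the last pictures its ends lie at the same pixels as in the first, and the ring nut, worm, crank and cutter look unmoved.

- **Not checked by camera:** the arm hid the bush during both fits, so the centring there rests on the first pictures and on feel. My pixel readings gave the mincer's heading as anything from about -2.19 to -2.38 rad. I used -2.343, and the free entry of the go end agreed with it.
- **Leaned grip:** I tilted the hand about 11° around the gauge's axis for the no-go press, to keep the last joint away from its limit.

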